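# Set a photometer's filter lever to its third click and start the reading

### The arm

A 6-joint arm with a two-finger parallel gripper is mounted at the origin on a cart in front of the work surface, level with it; the furniture and walls round the work are solid. World frame = base frame: x ahead of the robot, y to its left, z up, the work surface at z = 0. Lengths are in m, angles in degrees, forces in N, time in s.
With the tool pointing down it reaches from about 0.35 to 0.875 m from the base axis. Payload 4.2 kg.
Tool frame: the origin (TCP) lies midway between the tips of the shut fingers; the grasp point (between the pads) lies 19 mm behind it; y points along the fingers, z is the direction in which the jaws open and shut, and the axes are right-handed (so a half turn about y gives the same grasp; the last joint's range is limited). The gripper opens to 87 mm and grips with 3 to 60 N. Pads are 19 mm wide; open, the fingers measure 117 mm over their backs; the gripper's body (75 mm by 190 mm) begins 51 mm behind the grasp point.
Start: joints at [82.368, 22.042, 0.453, 0, -68.411, -14.817], TCP at [0.239, 0.578, 0.223] pointing down, gripper open.
Joint ranges: [-179.83, 179.83], [-69.29, 118.12], [-61.27, 80.66], [-181.25, 117.63], [-171.15, -9.14], [-177.46, 177.46]. Speed limits (degrees/s): [159.86, 159.86, 180, 180, 180, 180].

### API

Orientations are given as [roll, pitch, yaw] about the fixed x, y, z axes, in that order (R = Rz(yaw) Ry(pitch) Rx(roll)).
In Python, from workcell import env gives the robot as it stands. The module is installed in compiled form; this text tells all that it offers. Calls block until the motion is done:
- env.goto(position, orientation): joint-space move of the TCP to a pose.
- env.move_straight(position, rotation=None, rate=0.15, force_limit=None): straight line of the TCP; rotation=None keeps the orientation; rate is the mean speed in m/s. With force_limit (N) it stops when the force on the tool has changed by that much, and returns True; else False.
- env.set_joints(angles): joint-space move.
- env.gripper_to(opening, grasp_force=None): opening from 0.0 (shut) to 1.0 (fully open); grasp_force is the grip in N (None keeps the last); returns when the fingers have stopped.
- env.dwell(seconds).
- env.inverse_kinematics(position, orientation): joint angles nearest the present ones, or None.
- env.read_state(): the state.
- env.grab_frame(name): name is "side" or "top" or "wrist"; returns a dict with "image" (384x512x3 uint8, blue, green, red), "fx", "fy", "cx", "cy" (pixels), "position" and "orientation" of the camera in the world. Camera axes: x right, y up, looking along -z (the intrinsics and any distortion apply to the point x, -y, -z); pixel columns grow to the right and rows downward; lengths in m; the calibration is good to about 2 mm. The wrist camera is an equidistant fisheye: a pixel r from the principal point sees the ray r / f radians off the axis. A picture is of the moment at which its call begins. There is no depth.
A pose or a line that the arm cannot do raises env.Unreachable and nothing moves.
- env.close_job(): hands the job in, once; it reports no verdict.
Trained networks look in a picture, given as the dict that the camera call returned (one of the last four; its "shot" number tells which), for a name from the list of things; names that differ only in an ending like _2 or _b are one class to them, and where a whole thing is asked for, a point or a joint stands for the part that bears it (a point fixed in the world has none). Each returns a list of dicts, best first, with "score" (0 to 1); they miss things now and then, are a little off and sometimes report something else, mostly with a low value. They report only what shows in the picture. A call takes as long as a camera call.
- env.search_frame(picture, thing): "xyz" ([x, y, z] in m, in world coordinates, good to about 4 mm: the middle of the surface that is visible of it).
- env.trace(picture, thing): "mask" (384x512 bool, what is visible of it).
The state is a dict: "clock": time; "joint_positions": joint angles; "qvel": joint speeds; "joint_torque": joint torques, N m; "position": TCP position; "tool_rot": TCP orientation; "force": force on the tool from outside, world axes, zero at the start; "wrist_torque": the same for the moment, N m; "opening": opening from 0.0 (shut) to 1.0 (fully open).
Only numpy, scipy, OpenCV 4.12 (cv2) and the standard library are available. Lean on these libraries where they do the work, as an engineer would, in place of code of your own. Each camera call takes 0.05 s, during which the arm holds its last target.

### The job

On the small white photometer, push the black filter lever with your fingers away from its parked end, counting the clicks, and stop with it seated in the third click (the green dot) without ever running past it. Then press the green measure key fully down and let it come back up. Only push and press: do not pinch the lever, and leave the sample vial in its well and everything else standing where it is.

Things in the scene. Friction and masses are not known exactly. Their poses are not given: they have to be found in the camera images.
- photometer: Fixed white box, 190 (its x) x 110 (y) x 60 mm high; origin: centre of its underside; z up; +x is the lever's way from its parked end, roughly away from the robot. On top, in mm: lever slot along x at y -22, beside it five dots for the five clicks (violet, blue, green, amber, red, first to last); green key at x -62, y 30; flat display at x -12, y 29; vial well at x 50, y 28.5
- filter_lever (a joint): Lever travel along the photometer's +x, 0 to 0.099 m; 0 = parked end, lever centre at x -55 mm. Starts between 0 and 0.005. Clicks at 0.024, 0.042, 0.060, 0.078, 0.096, ridges 9 mm before each. 5 to 8 N push it out of a click; past the ridge a spring runs it on into the next click by itself, up to 9 mm ahead of the finger. Before the first ridge it drags with under 1 N
- lever_top (a point): Centre of the lever's top, 34 mm above the top of the photometer. The lever is an upright black tab with an orange stripe, 10 mm thick along its travel, 30 mm wide across it, from 2 to 34 mm above the photometer's top; axes as the photometer's
- third_click (a point): Point on the photometer's top, in the slot, where the lever's centre stands in the third click (beside the green dot); fixed to the photometer, axes as the photometer's
- measure_key (a joint): Travel of the green key, 0 = up, 0.006 m = fully down (4 N); a spring brings it back up. It counts as pressed beyond 0.0045
- measure_key_top (a point): Centre of the top face of the green round key (22 mm across) in its grey collar, pressed straight down
- sample_vial: Loose glass sample vial with a white cap, 24 mm across, 52 mm tall, standing 22 mm deep in the photometer's well, so that 30 mm show above the top; origin at the centre of its underside
- beaker: Bystander: loose 100 ml glass beaker, 56 mm across, 70 mm tall, on the left of the bench; origin under its centre
- conical_flask: Bystander: loose conical flask, 65 mm across, 110 mm tall, on the left of the bench; origin under its centre
- reagent_bottle: Bystander: loose clear glass stoppered bottle, 58 mm across, 110 mm tall, on the left of the bench; origin under its centre
- cal_weight: Bystander: loose brass weight, 26 mm across, 41 mm tall, at the front edge of the bench; origin under its centre
- ph_strip_box: Bystander: loose small blue box, 35 x 50 x 20 mm, at the front edge of the bench; origin under its centre

How it is judged (in metres and radians):
On the way, in this order (a step that is already met when the one before it is completed fails the run):
1. the lever rests in the third click (value of joint filter_lever between 0.0565 and 0.0635 m), for 0.2 s.
2. the green key is pressed fully down (value of joint measure_key above 0.0045 m), for 0.05 s.
At the end, for the whole second after the job is handed in: The lever rests within 3.5 mm of the third click, the green key has been pressed and is up again, and the sample vial stands in its well (all of step 1 and velocity of joint filter_lever between -0.01 and 0.01 m/s and value of joint measure_key below 0.0015 m and z of sample_vial in the frame of photometer below 0.044 m); the robot touches nothing.
It fails at once if the lever runs past the third click (over the ridge to the fourth) (value of joint filter_lever above 0.069 m).
It fails at once if the key is pressed while the lever is not in the third click (value of joint measure_key above 0.0045 m and (value of joint filter_lever below 0.0565 m or value of joint filter_lever above 0.0635 m)).
It fails at once if the lever is pinched (fingers bear on both of its broad faces) (contact force between the fingers and filter_lever_c0 above 2 N and contact force between the fingers and filter_lever_c1 above 2 N).
It fails at once if the sample vial is lifted or knocked (distance of sample_vial from where it was at the start of the episode above 0.008 m or angle between sample_vial's own z axis and vertical above 0.3 rad).
It fails at once if a bystander is moved or lifted (distance of any of beaker, conical_flask, reagent_bottle, cal_weight, ph_strip_box from where it was at the start of the episode above 0.015 m).
It also fails if it takes over 64 s, if anything falls off the work surface, if the arm or the gripper's body presses on something with over 40 N, if the wrist force passes 120 N, or if a joint passes its speed limit or range.

## Working session

There is one attempt and no reset: what is moved stays moved. The work goes in short steps, each a Python script; the robot and the scene stay as the last script left them, time stands still between calls to the robot, and variables do not carry over. Pictures are saved under pics/ and viewed, and the job is handed in when it is done.

```bash
mkdir -p pics; cat > h.py <<'E'
import numpy as np, cv2
from workcell import env
from scipy.spatial.transform import Rotation as R
E
python3 - <<'E'
from h import *
s=env.read_state()
for k,v in s.items(): print(k,v)
for n in ["side","top","wrist"]:
    f=env.grab_frame(n); cv2.imwrite(f"pics/{n}0.png",f["image"])
    print(n,{k:f[k] for k in f if k!="image"})
    for t in ["photometer","lever_top","measure_key_top","sample_vial","third_click"]:
        try:
            r=env.search_frame(f,t); print(t,[(np.round(d["xyz"],4).tolist(),round(d["score"],2)) for d in r[:2]])
        except Exception as e: print(t,repr(e))
print(env.read_state()["clock"])
E
```

```text
clock 0.0
joint_positions [ 8.23670927e+01  2.20911963e+01  3.78103449e-01 -2.74842540e-02
 -6.84117915e+01 -1.48165828e+01]
qvel [ 0.09497924  0.08100807 -0.06450536 -0.11523803 -0.04561826 -0.05625088]
joint_torque [-1.04118921e-03 -3.90671253e+01  1.87404495e+01  4.21984747e+00
  1.10208589e-02 -1.94187005e-04]
position [0.23842544 0.57706896 0.22144748]
tool_rot [-8.98727362e+01  7.25150749e-03  1.57540378e+02]
force [-0.28635782  0.01697855 -0.08495266]
wrist_torque [ 0.00512466  0.03831688 -0.04443771]
opening 0.99910744275452
side {'fx': 388.81364726585656, 'fy': 388.81364726585656, 'cx': 255.5166748154554, 'cy': 194.10491301303708, 'position': array([-0.08520699, -0.86198724,  0.71771624]), 'orientation': array([ 57.46206073,  -1.08060037, -33.44628521]), 'shot': 1}
photometer [([0.4763, -0.3051, 0.0602], 0.76)]
lever_top [([0.4972, -0.3333, 0.0818], 0.69), ([0.5011, -0.2782, 0.0753], 0.57)]
measure_key_top [([0.4997, -0.2783, 0.0759], 0.5)]
sample_vial []
third_click [([0.4733, -0.3097, 0.0571], 0.97)]
top {'fx': 496.966064652184, 'fy': 496.966064652184, 'cx': 260.8042472468891, 'cy': 183.20195027805957, 'position': array([ 0.18180828, -0.0299011 ,  1.52418002]), 'orientation': array([ 11.18667587,   0.17313233, -91.33802724]), 'shot': 2}
photometer [([0.546, -0.3161, 0.0634], 0.79)]
lever_top []
measure_key_top []
sample_vial []
third_click [([0.5491, -0.3122, 0.0582], 0.89)]
wrist {'fx': 297.3186396354542, 'fy': 297.3186396354542, 'cx': 260.41790041760214, 'cy': 192.4404934881907, 'position': array([0.30175296, 0.55112457, 0.38440443]), 'orientation': array([-1.46989668e+01,  4.08656805e-02, -1.12390337e+02]), 'shot': 3}
photometer []
lever_top []
measure_key_top []
sample_vial []
third_click []
0.9
```

```bash
python3 - <<'E'
import cv2
for n in ["side","top"]:
    im=cv2.imread(f"pics/{n}0.png"); cv2.imwrite(f"pics/{n}0b.png",cv2.resize(im,(800,600),interpolation=cv2.INTER_CUBIC))
E
```

```text
(no output)
```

View pics/side0b.png

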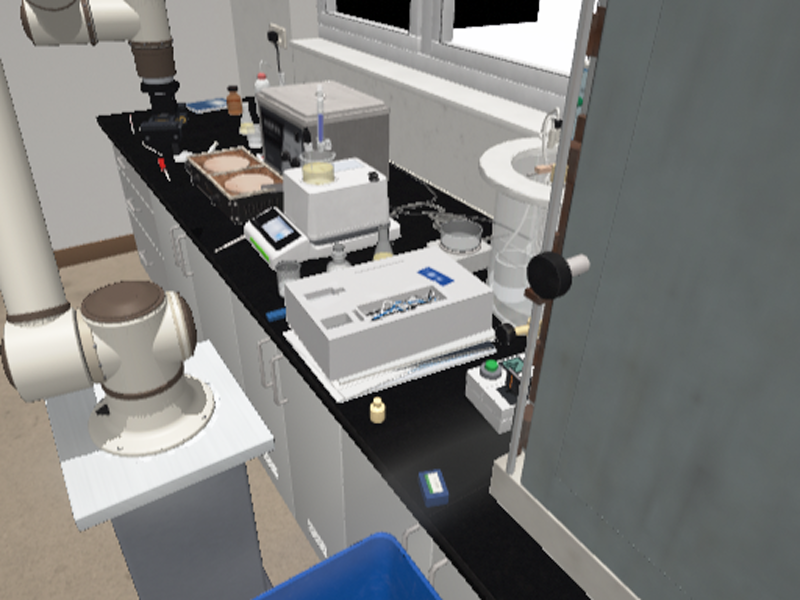

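View pics/top0b.png

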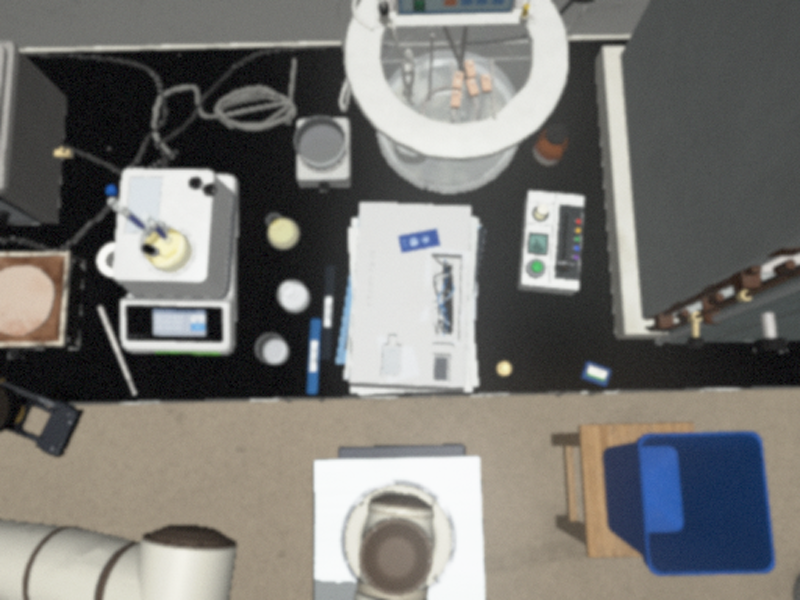

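The photometer is at about x 0.55, y −0.31: pixel (550,240) in the top view and (500,390) in the side view. The hood is on its right, and a grey case is on its left. I'll work out the clearances, then bring the wrist camera over it.

```bash
cat >> h.py <<'E'
def ray(f,u,v):
    Rm=R.from_euler('xyz',f["orientation"],degrees=True).as_matrix()
    x=(u-f["cx"])/f["fx"]; y=(v-f["cy"])/f["fy"]
    if f.get("fish"):
        r=np.hypot(x,y); s=np.sin(r)/r if r>1e-9 else 1; d=np.array([x*s,-y*s,-np.cos(r)])
    else: d=np.array([x,-y,-1.])
    return Rm@d
def onz(f,u,v,z):
    d=ray(f,u,v); p=np.array(f["position"]); return p+d*(z-p[2])/d[2]
def proj(f,P):
    Rm=R.from_euler('xyz',f["orientation"],degrees=True).as_matrix()
    c=Rm.T@(np.array(P,float)-f["position"]); x,y,z=c[0],-c[1],-c[2]
    if f.get("fish"):
        h=np.hypot(x,y); t=np.arctan2(h,z); x,y=x/h*t,y/h*t
    else: x,y=x/z,y/z
    return np.array([f["cx"]+f["fx"]*x,f["cy"]+f["fy"]*y])
E
python3 - <<'E'
from h import *
f={'fx': 496.966, 'fy': 496.966, 'cx': 260.804, 'cy': 183.202, 'position': np.array([ 0.18180828, -0.0299011 ,  1.52418002]), 'orientation': np.array([ 11.18667587,   0.17313233, -91.33802724])}
k=.64
for n,u,v,z in [("hood curb front",652,335,0.05),("curb back",622,50,.05),("hood panel bottom",655,325,.05),("case r front",465,388,.1),("case r back",470,207,.1),("ph FL",530,190,.06),("ph FR",585,196,.06),("ph nearR",577,290,.06),("ph nearL",519,285,.06),("key",536,267,.066),("ring front",455,150,.35)]:
    print(n,np.round(onz(f,u*k,v*k,z),3))
for P in [(0.24,0.5,0.45),(0.24,0.4,0.45)]:
    print(env.inverse_kinematics(P,[-90,0,157.5]))
for y in (180,0,-90,90):
  for P in [(0.46,-0.3,0.30),(0.49,-0.336,0.075)]:
    print(y,P,env.inverse_kinematics(P,[-90,0,y]))
E
```

```text
hood curb front [ 0.367 -0.497  0.05 ]
curb back [ 0.958 -0.485  0.05 ]
hood panel bottom [ 0.386 -0.504  0.05 ]
case r front [ 0.272 -0.132  0.1  ]
case r back [ 0.615 -0.155  0.1  ]
ph FL [ 0.659 -0.278  0.06 ]
ph FR [ 0.644 -0.385  0.06 ]
ph nearR [ 0.456 -0.357  0.06 ]
ph nearL [ 0.469 -0.247  0.06 ]
key [ 0.502 -0.28   0.066]
ring front [ 0.634 -0.113  0.35 ]
[ 81.10483579  11.37331175  17.09539885   0.         -95.7220871
 -13.60483579]
[ 79.06967727   1.78633031   6.0332745    0.         -94.24694419
 -11.56967727]
180 (0.46, -0.3, 0.3) [-1.61947872e+01  1.19887616e+01 -2.66651576e+00  2.54444375e-14
 -7.53447226e+01  1.06194787e+02]
180 (0.49, -0.336, 0.075) [-1.88364449e+01  2.71973541e+01 -1.46824758e+01  2.54444375e-14
 -4.81201701e+01  1.08836445e+02]
0 (0.46, -0.3, 0.3) [-1.61947872e+01  1.19887616e+01 -2.66651576e+00 -2.54444375e-14
 -7.53447226e+01 -7.38052128e+01]
0 (0.49, -0.336, 0.075) [-1.88364449e+01  2.71973541e+01 -1.46824758e+01 -2.54444375e-14
 -4.81201701e+01 -7.11635551e+01]
-90 (0.46, -0.3, 0.3) [ -16.19478724   11.98876163   -2.66651576    0.          -75.34472261
 -163.80521276]
-90 (0.49, -0.336, 0.075) [-1.88364449e+01  2.71973541e+01 -1.46824758e+01 -2.54444375e-14
 -4.81201701e+01 -1.61163555e+02]
90 (0.46, -0.3, 0.3) [-16.19478724  11.98876163  -2.66651576   0.         -75.34472261
  16.19478724]
90 (0.49, -0.336, 0.075) [-1.88364449e+01  2.71973541e+01 -1.46824758e+01  2.54444375e-14
 -4.81201701e+01  1.88364449e+01]
```

```bash
python3 - <<'E'
from h import *
env.move_straight([0.235,0.5,0.40],rate=0.3)
q=np.array(env.inverse_kinematics([0.46,-0.30,0.35],[-90,0,171]))
qa=np.array(env.read_state()["joint_positions"]); qa[0]=q[0]; qa[5]=q[5]
env.set_joints(qa)
print(env.read_state()["position"])
env.goto([0.49,-0.30,0.27],[-90,0,171])
f=env.grab_frame("wrist"); cv2.imwrite("pics/w1.png",f["image"])
np.save("w1.npy",f,allow_pickle=True)
for t in ["photometer","lever_top","measure_key_top","sample_vial","third_click"]:
    r=env.search_frame(f,t); print(t,[(np.round(d["xyz"],4).tolist(),round(d["score"],2)) for d in r[:2]])
    r=env.trace(f,t); print([(m["mask"].sum(),np.round(np.argwhere(m["mask"]).mean(0)[::-1],1).tolist(),round(m["score"],2)) for m in r[:2]])
s=env.read_state();print(s["clock"],s["position"],s["tool_rot"],s["force"],f["position"],f["orientation"])
cv2.imwrite("pics/w1b.png",cv2.resize(f["image"],(800,600),interpolation=cv2.INTER_CUBIC))
E
```

```text
[ 0.4634866  -0.29993982  0.39812336]
photometer [([0.5584, -0.3142, 0.0598], 0.88), ([0.4765, 0.1776, 0.0593], 0.5)]
[(np.int64(12340), [262.8, 116.8], 0.6)]
lever_top [([0.5058, -0.3248, 0.0941], 0.7)]
[(np.int64(302), [282.3, 160.1], 0.76)]
measure_key_top [([0.5032, -0.2772, 0.0812], 0.81), ([0.2972, -0.3848, 0.019], 0.71)]
[(np.int64(231), [239.2, 168.0], 0.62)]
sample_vial [([0.6065, -0.2935, 0.0917], 0.92)]
[(np.int64(364), [237.7, 76.6], 0.76), (np.int64(254), [6.2, 222.6], 0.69)]
third_click [([0.5559, -0.3189, 0.0584], 0.76)]
[(np.int64(12455), [262.9, 116.5], 0.87)]
5.75 [ 0.48998965 -0.30005314  0.27024211] [-8.99953081e+01  2.33446760e-02  1.70996126e+02] [ 0.17242099  0.12977037 -0.42161255] [ 0.55820622 -0.31080704  0.43322495] [-1.46097245e+01 -6.29769444e-02 -9.88800152e+01]
```

View pics/w1b.png

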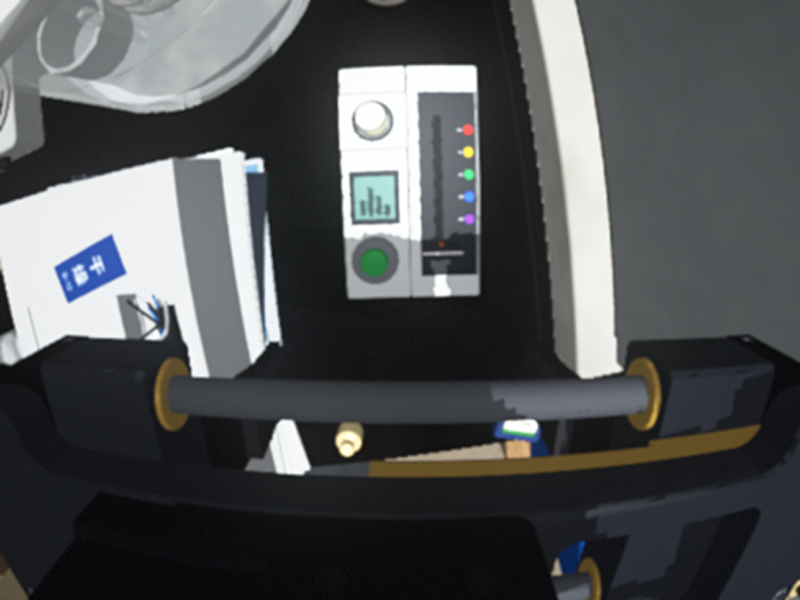

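The wrist view shows the photometer from directly above. Its top corners are near (339,68), (477,66), (481,295) and (348,298), the key is at (374,262), the green dot is at (468,175), and the lever is parked near (441,255). Next I'll fit its pose.

```bash
python3 - <<'E'
from h import *
from scipy.optimize import least_squares
f=np.load("w1.npy",allow_pickle=True).item(); f["fish"]=1
im=f["image"]
m=cv2.inRange(im,(0,90,0),(255,255,255))
# refine corners: threshold on saturation of crop
crop=im[30:200,200:320]; cv2.imwrite("pics/crop1.png",cv2.resize(crop,None,fx=4.5,fy=3.5,interpolation=cv2.INTER_NEAREST))
k=.64
obs=[((95,55),(339,70)),((95,-55),(477,66.5)),((-95,-55),(481,295)),((-95,55),(348,298))]
def T(p,q): 
    c,s=np.cos(p[2]),np.sin(p[2]); return np.array([p[0]+c*q[0]/1e3-s*q[1]/1e3,p[1]+s*q[0]/1e3+c*q[1]/1e3,q[2]/1e3])
def res(p): return np.concatenate([proj(f,T(p,(*a,60)))-np.array(b)*k for a,b in obs])
r=least_squares(res,[0.557,-0.316,-0.15]); print(r.x,np.degrees(r.x[2]),np.round(r.fun,2))
for n,q in [("key",(-62,30,68)),("vialtop",(50,28.5,90)),("third",(5,-22,60)),("lev0",(-55,-22,94)),("lev.005",(-50,-22,94))]:
    print(n,np.round(T(r.x,q),4),np.round(proj(f,T(r.x,q))/k,1))
np.save("pose.npy",r.x)
E
```

```text
[ 0.55816668 -0.31490419 -0.12680095] -7.265159431589868 [ 0.22 -0.54 -0.14 -0.51 -0.44  0.31  0.35  0.72]
key [ 0.5005 -0.2773  0.068 ] [376.1 260.7]
vialtop [ 0.6114 -0.293   0.09  ] [370.9 115.7]
third [ 0.5603 -0.3374  0.06  ] [439.  174.7]
lev0 [ 0.5008 -0.3298  0.094 ] [443.7 255.3]
lev.005 [ 0.5058 -0.3304  0.094 ] [443.6 248.7]
```

View pics/crop1.png

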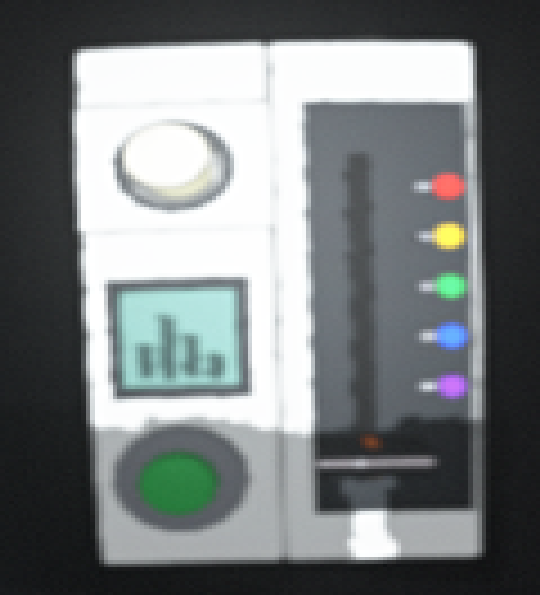

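```bash
cat >> h.py <<'E'
pose=np.load("pose.npy"); YAW=180+np.degrees(pose[2])
ex=np.array([np.cos(pose[2]),np.sin(pose[2]),0]); ey=np.array([-ex[1],ex[0],0])
def W(x,y,z): return np.array([pose[0],pose[1],0])+ex*x/1e3+ey*y/1e3+np.array([0,0,z/1e3])
def loc(P): d=np.array(P)-[pose[0],pose[1],0]; return np.array([d@ex,d@ey,d[2]])*1e3
def st():
    s=env.read_state(); l=loc(s["position"]); F=s["force"]
    return s["clock"],l,np.array([F@ex,F@ey,F[2]])
E
python3 - <<'E'
from h import *
env.gripper_to(0.0)
env.goto(W(-98,-22,150),[-90,0,YAW])
env.move_straight(W(-98,-22,74),rate=0.12)
print(st())
env.move_straight(W(-69.5+4,-22,74),rate=0.06)
t,l,F0=st(); print(t,l,F0)
for q in np.arange(6,35,2):
    env.move_straight(W(-69.5+q,-22,74),rate=0.02)
    t,l,F=st(); print(round(t,2),q,np.round(l[0]+69.5,2),np.round(F-F0,2))
    if abs(F[0]-F0[0])>25: break
f=env.grab_frame("wrist"); np.save("w2.npy",f,allow_pickle=True)
cv2.imwrite("pics/w2b.png",cv2.resize(f["image"],(800,600),interpolation=cv2.INTER_CUBIC))
E
```

```text
(8.6333, array([-96.83409243, -22.19564315,  75.17340518]), array([-0.03237316,  0.74036421,  0.52818785]))
9.325 [-65.49511717 -21.9197092   73.72794843] [-0.10923116  0.16623201 -0.02972132]
9.57 6 5.72 [-1.06 -0.35  0.05]
9.82 8 6.6 [-4.26 -0.42  3.68]
10.07 10 8.82 [-5.28  0.33  3.52]
10.32 12 12.46 [-1.97 -0.03  0.48]
10.57 14 15.59 [-0.62 -0.34  0.24]
10.82 16 16.65 [ 0.39 -0.2  -0.17]
11.07 18 18.2 [ 0.49 -0.09  0.18]
11.32 20 20.14 [-0.65  0.64 -0.27]
11.57 22 22.12 [ 0.93 -0.23  0.38]
11.82 24 23.8 [-0.03  0.22 -0.48]
12.07 26 24.62 [-4.9   0.26  2.75]
12.32 28 26.88 [-4.82  0.2   3.19]
12.57 30 30.5 [-0.87 -0.13 -0.36]
12.82 32 33.54 [ 0.2  -0.64  0.77]
13.07 34 34.65 [0.78 0.11 0.25]
```

View pics/w2b.png

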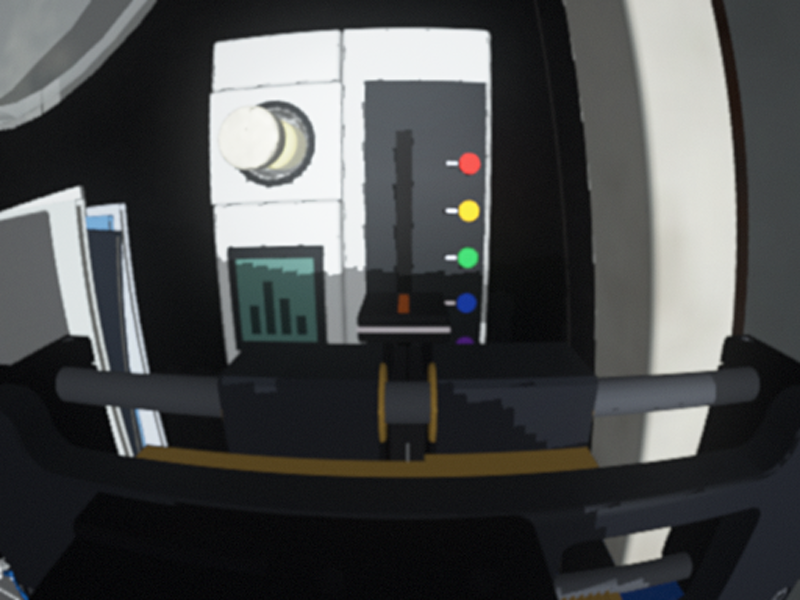

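The lever seems to be at the blue dot, which is the second click: the orange stripe at (403,302) is in line with the blue dot at (466,302). I'll check that by projecting the model into this picture.

```bash
python3 - <<'E'
from h import *
f=np.load("w2.npy",allow_pickle=True).item(); f["fish"]=1
for q in (24,33,38,40,42,44,46):
    x=-55+q
    print(q,[np.round(proj(f,W(*p))/.64,1).tolist() for p in [(x+5,-7,94),(x+5,-37,94),(x-5,-7,94),(x-5,-37,94),(x+5,-22,62)]])
for i in (1,2,3,4,5): print("dot",i,np.round(proj(f,W(-55+6+18*i,-46,60))/.64,1))
print("corner",np.round(proj(f,W(95,-55,60))/.64,1),np.round(proj(f,W(95,55,60))/.64,1))
c=f["image"][130:240,200:330]; cv2.imwrite("pics/crop2.png",cv2.resize(c,None,fx=6,fy=5,interpolation=cv2.INTER_NEAREST))
E
```

```text
24 [[361.2, 365.7], [451.7, 365.9], [362.2, 392.8], [450.7, 392.9], [406.6, 334.8]]
33 [[360.4, 340.2], [452.6, 340.3], [361.3, 368.5], [451.6, 368.6], [406.6, 313.0]]
38 [[359.9, 325.6], [453.1, 325.7], [360.8, 354.5], [452.2, 354.6], [406.6, 300.5]]
40 [[359.7, 319.6], [453.3, 319.7], [360.6, 348.8], [452.4, 348.9], [406.6, 295.5]]
42 [[359.6, 313.6], [453.5, 313.7], [360.4, 343.1], [452.5, 343.2], [406.6, 290.5]]
44 [[359.4, 307.6], [453.7, 307.7], [360.3, 337.3], [452.7, 337.4], [406.6, 285.4]]
46 [[359.3, 301.5], [453.8, 301.6], [360.1, 331.5], [452.9, 331.6], [406.6, 280.3]]
dot 1 [465.8 344.8]
dot 2 [467.5 301.8]
dot 3 [468.9 256.6]
dot 4 [469.9 210. ]
dot 5 [470.6 162.9]
corner [493.2  28.7] [214.5  40.3]
```

View pics/crop2.png

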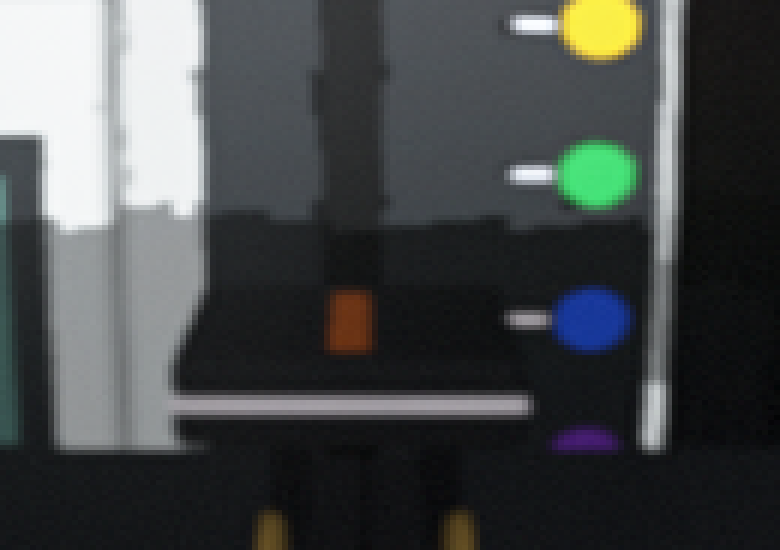

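The model and the picture agree: the lever is at about 0.042, the second click. The force peaks came 18 mm apart, so the third click should break over at a commanded q of about 46–48. I'll step slowly and stop as soon as the force drops.

```bash
python3 - <<'E'
from h import *
env.move_straight(W(-69.5+38,-22,74),rate=0.03)
t,l,F0=st(); F0=np.array([0,0,0]); peak=0
for q in np.arange(39,53,1.0):
    env.move_straight(W(-69.5+q,-22,74),rate=0.015)
    t,l,F=st(); fx=-F[0]; peak=max(peak,fx); print(round(t,2),q,np.round(l[0]+69.5,2),np.round(F,2))
    if peak>3 and fx<1.5: print("released"); break
env.dwell(0.2); print(st())
f=env.grab_frame("wrist"); np.save("w3.npy",f,allow_pickle=True)
cv2.imwrite("pics/w3b.png",cv2.resize(f["image"],(800,600),interpolation=cv2.INTER_CUBIC))
f["fish"]=1
for q in (42,51,58,60,62):
    x=-55+q; print(q,np.round(proj(f,W(x,-22,94))/.64,1),np.round(proj(f,W(x+5,-22,62))/.64,1))
E
```

```text
13.66 39.0 39.0 [-0.09  0.21 -0.66]
13.91 40.0 40.07 [-0.1  -1.36 -0.15]
14.16 41.0 41.06 [-0.61  0.61 -0.22]
14.41 42.0 41.74 [-0.23  0.04  1.84]
14.66 43.0 42.22 [-2.55  0.24  2.66]
14.91 44.0 42.74 [-5.31 -0.53  3.53]
15.16 45.0 43.39 [-5.59  0.42  4.11]
15.41 46.0 44.62 [-4.89 -0.22  3.64]
15.66 47.0 46.26 [-5.01  0.05  3.01]
15.91 48.0 48.55 [-2.34 -0.58  2.42]
16.16 49.0 50.22 [-0.44 -0.03  0.08]
released
(16.3583, array([-19.7172825 , -22.00157119,  74.12347499]), array([0.27363319, 0.78419864, 0.1964717 ]))
42 [406.5 371.9] [406.6 327.9]
51 [406.5 346.5] [406.6 305.9]
58 [406.5 326.1] [406.6 288.3]
60 [406.5 320.1] [406.6 283.3]
62 [406.6 314.1] [406.6 278.2]
```

View pics/w3b.png

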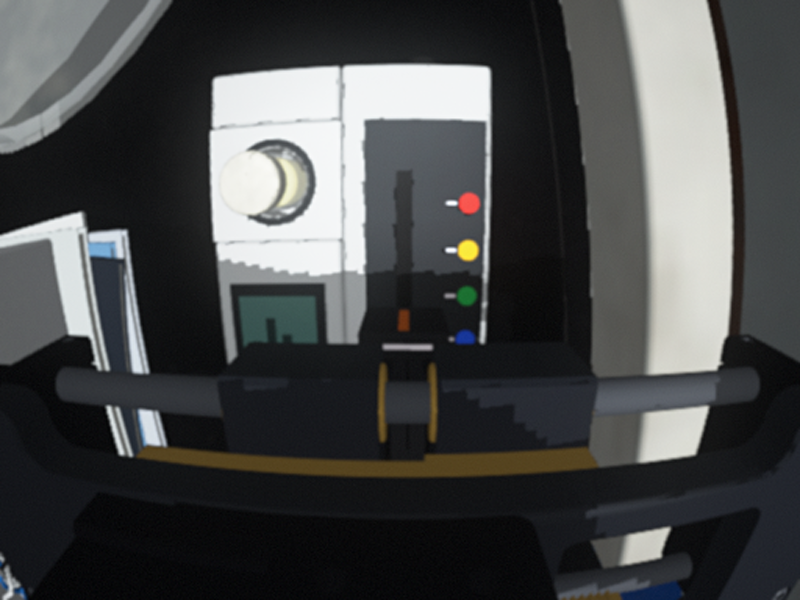

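The white line is at (407,347), where the model puts 0.051. So the lever is balanced on the ridge against the finger and hasn't dropped into the third click yet. I'll move on in small steps.

```bash
python3 - <<'E'
from h import *
def look(i):
    f=env.grab_frame("wrist"); np.save(f"w{i}.npy",f,allow_pickle=True)
    cv2.imwrite(f"pics/w{i}b.png",cv2.resize(f["image"],(800,600),interpolation=cv2.INTER_CUBIC)); f["fish"]=1
    best=[]
    # white line: brightest row under centre
    g=f["image"].min(2).astype(float)
    for q in np.arange(40,75,.25):
        P=[proj(f,W(-55+q,y,94)) for y in np.linspace(-30,-14,9)]
        best.append(np.mean([g[int(round(p[1])),int(round(p[0]))] for p in P]))
    j=int(np.argmax(best)); return 40+.25*j,round(best[j])
print(look(40))
for i,q in enumerate([50,50.5,51,51.5,52,52.5,53]):
    env.move_straight(W(-69.5+q,-22,74),rate=0.015)
    t,l,F=st(); L=look(41+i); print(round(t,2),q,np.round(l[0]+69.5,2),np.round(F,2),L)
    if L[0]>57: break
E
ls pics
```

```text
(51.0, 142)
16.71 50 50.17 [-0.15  0.28  0.6 ] (50.75, 139)
17.01 50.5 50.53 [0.38 1.48 0.2 ] (51.0, 148)
17.31 51 51.05 [-0.2  -0.38  0.09] (51.5, 148)
17.61 51.5 51.62 [ 0.35  0.94 -0.34] (54.75, 115)
17.91 52 52.07 [0.73 0.05 0.31] (59.5, 159)
crop1.png
crop2.png
side0.png
side0b.png
top0.png
top0b.png
w1.png
w1b.png
w2b.png
w3b.png
w40b.png
w41b.png
w42b.png
w43b.png
w44b.png
w45b.png
wrist0.png
```

The lever ran into the third click: the line reads 0.0595 with the finger stopped at 0.052. I'll back off, lift, confirm that, and look at the key and its collar.

```bash
python3 - <<'E'
from h import *
env.move_straight(W(-69.5+30,-22,74),rate=0.08)
env.move_straight(W(-69.5+30,-22,130),rate=0.15)
env.move_straight(W(-112,30,125),rate=0.15)
f=env.grab_frame("wrist"); np.save("w5.npy",f,allow_pickle=True); print(f["position"],st())
s=env.grab_frame("side"); np.save("s5.npy",s,allow_pickle=True)
cv2.imwrite("pics/w5b.png",cv2.resize(f["image"],(800,600),interpolation=cv2.INTER_CUBIC))
u,v=proj(s,W(-62,30,66)).astype(int); print(u,v)
c=s["image"][v-30:v+45,u-40:u+60]; cv2.imwrite("pics/s5c.png",cv2.resize(c,(800,600),interpolation=cv2.INTER_CUBIC))
f["fish"]=1
for z in (60,64,68,72,76): print(z,np.round(proj(f,W(-62,30,z))/.64,1), [np.round(proj(f,W(-62+d,30,z))/.64,1)[1] for d in (-11,11)])
for q in (58,60,62): print(q,np.round(proj(f,W(-55+q,-22,94))/.64,1))
E
```

```text
[ 0.51931279 -0.27997864  0.2867644 ] (19.7, array([-111.11629669,   29.61659628,  124.87034696]), array([ 0.07756248, -0.61199584, -0.25652799]))
313 237
60 [406.3 220.7] [np.float64(242.9), np.float64(198.2)]
64 [406.3 221.4] [np.float64(244.0), np.float64(198.5)]
68 [406.3 222.1] [np.float64(245.2), np.float64(198.8)]
72 [406.3 222.8] [np.float64(246.3), np.float64(199.1)]
76 [406.3 223.6] [np.float64(247.5), np.float64(199.5)]
58 [530.5  78.3]
60 [530.4  73.9]
62 [530.3  69.4]
```

View pics/w5b.png

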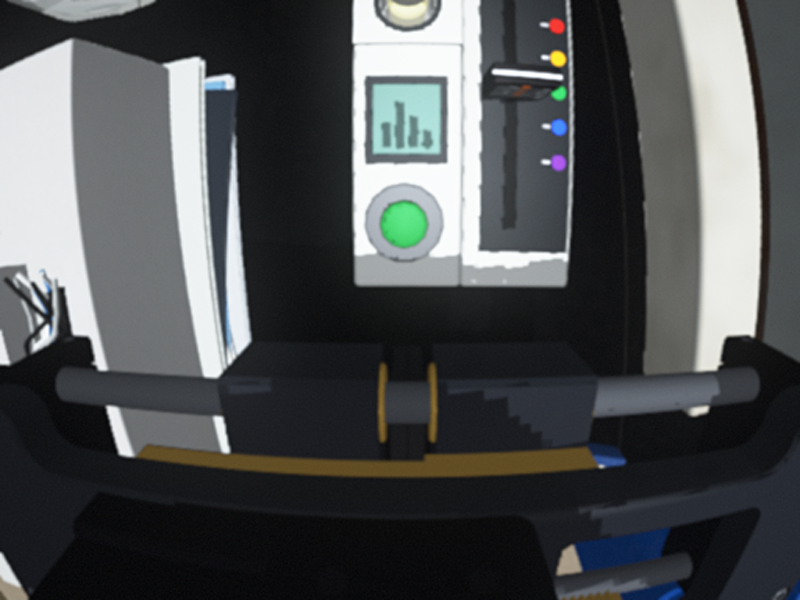

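View pics/s5c.png

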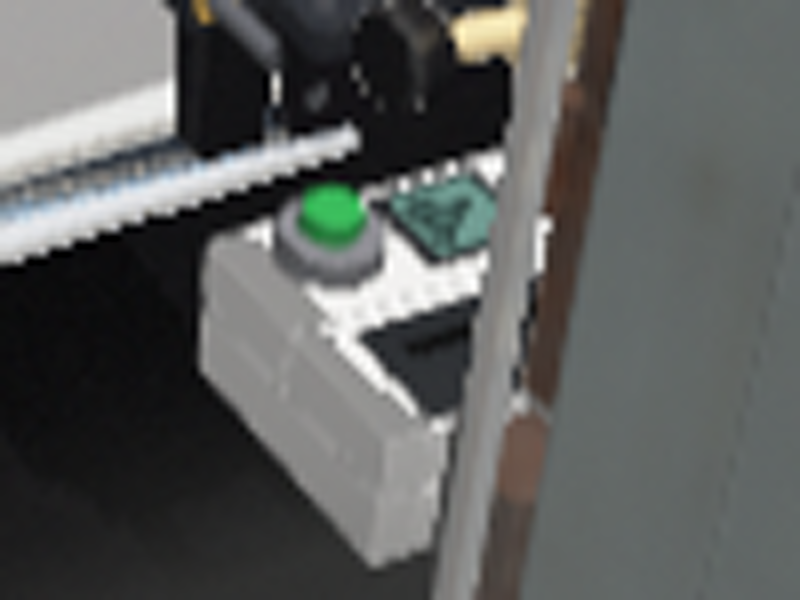

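The lever reads 0.060, beside the green dot: its line is at row 74, which the model puts at 0.060. The key is at (404,223), where predicted, and in the side view it stands clear of its collar. I'll press it straight down with the shut fingers.

```bash
python3 - <<'E'
from h import *
env.move_straight(W(-62,30,95),rate=0.12)
env.dwell(0.2); t,l,F0=st(); print(t,l,F0)
pk=0
for z in np.arange(84,58,-1.0):
    env.move_straight(W(-62,30,z),rate=0.03)
    t,l,F=st(); d=F-F0; print(round(t,2),z,np.round(l[2],2),np.round(d,2))
    if d[2]>9: break
env.dwell(0.15); print(st())
s=env.grab_frame("side"); np.save("s6.npy",s,allow_pickle=True)
E
```

```text
20.5833 [-62.24484603  29.92385639  95.6420685 ] [0.00993138 0.75979145 0.3735565 ]
21.1 84.0 83.76 [-0.03 -1.81  0.37]
21.35 83.0 83.02 [-0.75 -0.77 -0.17]
21.6 82.0 82.25 [ 0.   -1.49  1.08]
21.85 81.0 81.15 [ 0.5  -1.27  1.68]
22.1 80.0 80.15 [ 0.13 -1.09  1.17]
22.35 79.0 79.14 [ 0.69 -0.73  1.71]
22.6 78.0 78.15 [ 0.73 -0.63  2.18]
22.85 77.0 77.1 [ 0.27 -1.05  3.95]
23.1 76.0 76.44 [ 0.26 -0.43  4.09]
23.35 75.0 76.33 [-1.58  0.59  9.47]
(23.5, array([-61.70966989,  29.92319155,  76.32931402]), array([-0.98922281,  1.13481426, 10.01313402]))
```

The fingers touched at z 82.3 mm and stopped hard at 76.3 mm. That is the full 6 mm of travel, and the force rose to 10 N at the end. Now I'll lift off and check.

```bash
python3 - <<'E'
from h import *
env.move_straight(W(-62,30,100),rate=0.08)
env.move_straight(W(-112,30,125),rate=0.15)
env.dwell(0.3)
f=env.grab_frame("wrist"); s=env.grab_frame("side"); print(st())
cv2.imwrite("pics/w7b.png",cv2.resize(f["image"],(800,600),interpolation=cv2.INTER_CUBIC))
c=s["image"][207:282,273:373]; c6=np.load("s6.npy",allow_pickle=True).item()["image"][207:282,273:373]
cv2.imwrite("pics/s7c.png",np.hstack([cv2.resize(c6,(400,300),interpolation=cv2.INTER_CUBIC),cv2.resize(c,(400,300),interpolation=cv2.INTER_CUBIC)]))
f["fish"]=1
for q in (58,60,62): print(q,np.round(proj(f,W(-55+q,-22,94))/.64,1))
E
```

```text
(24.9417, array([-111.7955226 ,   30.03220799,  124.61679188]), array([-0.89642113, -0.48274503,  0.60463451]))
58 [531.5  77.1]
60 [531.4  72.7]
62 [531.3  68.2]
```

View pics/w7b.png

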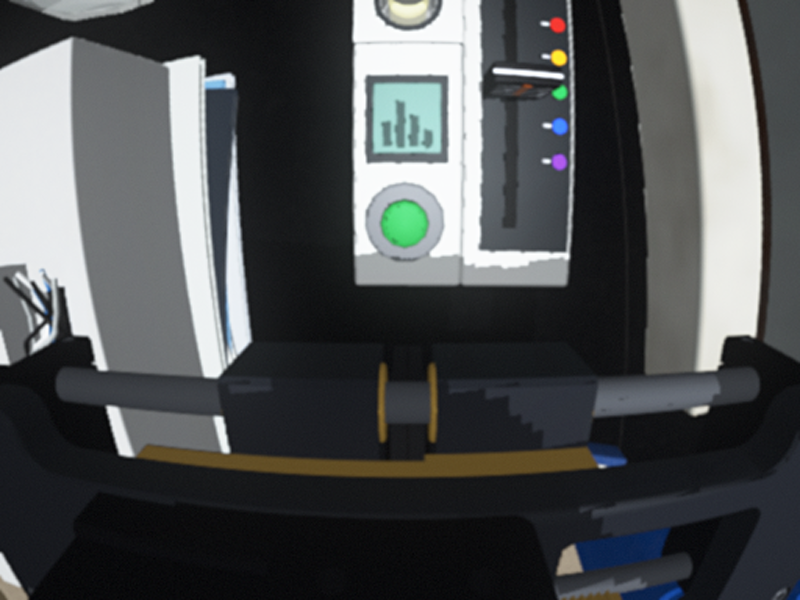

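View pics/s7c.png

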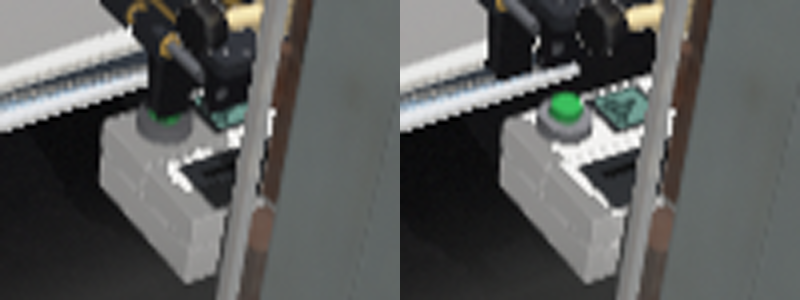

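The lever is still at the green dot (line at row 73, about 0.060), the key is back up, and the vial is in its well at (408,8). The arm is clear of everything, so I'm handing in.

```bash
python3 -c "
from h import *
print(env.close_job(), env.read_state()['clock'])"
```

```text
the job is handed in; nothing more can be done
the job is handed in; nothing more can be done
```

The lever is in the third click (green dot), and the green key has been pressed fully down and has come back up. I handed the job in at about 25 s of the 64 s allowed; it gives no verdict.

- **Lever:** I pushed its rear face with the shut fingers, in small steps, counting the clicks by force and picture. At the first "force released" reading the lever was only balanced on the ridge at 0.051 m. I pushed on in 0.5 mm steps until it ran into the click by itself, with the finger stopped at about 0.052 m. Two later pictures put it at about 0.060 m, and nothing showed it nearing the 0.069 m limit.
- **Key:** The fingers touched it at z 82.3 mm and it stopped hard at 76.3 mm, so it made the full 6 mm of travel, at about 10 N. The last side picture shows it up again.
- **Surroundings:** In the last wrist picture the vial is still in its well and the arm touches nothing. I did not check the bystanders one by one; I kept the arm's path clear of them and felt no unexpected contact.
- **Disagreement:** The networks' height for the key (0.076–0.081 m) was slightly below the 0.082 m I touched. My force readings alone placed the ridges a few millimetres early, so I relied on the pictures for lever position.

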